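Pile the clamp angles head to tail and square the pile with a straightedge

ROBOT

A 6-joint arm with a two-finger parallel gripper is mounted at the origin on the work surface. World frame = base frame: x ahead of the robot, y to its left, z up, the work surface at z = 0. Lengths are in mm, angles in rad, forces in N, time in s.
With the tool pointing down it reaches from about 275 to 875 mm from the base axis. Payload 12.5 kg.
Tool frame: the origin (TCP) lies on the centre line of the jaws, within the pads' length; the fingertips stand 8 mm ahead of it and the grasp point (between the pads) lies 11 mm behind it (manip.nose_length is the y of the fingertips in the tool frame, in mm); y points along the fingers, x is the direction in which the jaws open and shut, and the axes are right-handed (so a half turn about y gives the same grasp; the last joint's range is limited). The gripper opens to 85 mm and grips with 20 to 120 N. Pads are 22 mm wide; open, the fingers measure 114 mm over their backs; the gripper's body (76 mm by 85 mm) begins 54 mm behind the grasp point. The pads swing forward as they close: fully open they stand 13 mm farther back than shut.
Start: joints at [1.134, 0.351, 1.652, -0, 1.139, -0.085], TCP at [189.492, 516.311, 239.29] pointing down, gripper open.
Joint ranges: [-2.75, 2.75], [-0.79, 2.1], [0.01, 2.65], [-1.57, 4.71], [0.07, 3.14], [-2.87, 2.87]. Speed limits (rad/s): [2.22, 2.22, 2.79, 3.14, 3.14, 3.14].

INTERFACE

Orientations are given as a 3x3 rotation matrix whose columns are the frame's x, y, z axes.
In Python, from workcell import get_state, camera, get_calibration, hand_in, models, manip gives the robot as it stands.
- The arm moves only by the tool servo_tool, never from a script. Its arguments are lists of equal length, an entry for each row: "gripper": the gripper command: -1 is shut, 1 is fully open, values between are in proportion; "travel": the shift along the tool's x, y, z in units of 30 mm (1.0 is 30 mm), a list of three; "twist": the turn, a rotation vector about the tool's x, y, z in units of 5 degrees (1.0 is 5 degrees), a list of three. A call has 1 to 20 rows; each row shifts and turns the pose as measured when the row begins, along the tool's axes as they then stand; what a row does not reach is not made up. A row lasts 1/8 s, in which the tool goes at most 62.5 mm and 10.7 degrees, less where a joint would pass 70% of its speed; a pose out of reach is approached as far as the arm can. A call is refused whole if a number of a shift passes 1 or a number of a turn 1, either way. A call with a gripper value outside its range is refused whole. The fingers move at their own pace and stop on an object; "squeeze" is the grip in N (left out, the last holds). Time passes only in rows, so rows that do not move let the fingers close. It gives the time, the measured TCP pose, the force and the opening at its end, in the units of the state.
- get_state(): the state, without advancing time (a new reading comes with each control period).
- camera(name): name is "side" or "top" or "wrist"; returns (picture, depth): 420x560x3 uint8, red, green, blue; 420x560 float32, mm along the optical axis (not along the pixel's ray), 0 where there is no reading.
- get_calibration(name): a dict with "mtx" (3x3 intrinsics, pixels), "extrinsics" (4x4, takes a point from camera to world coordinates). Camera axes: x right, y up, looking along -z (the intrinsics and any distortion apply to the point x, -y, -z); pixel columns grow to the right and rows downward; lengths in mm; the calibration is good to about 2 mm. A picture is of the moment at which its call begins: read the wrist's pose just before it. get_calibration takes no time and is no camera call; for the wrist camera it gives the pose at the moment of the call.
- hand_in(): hands the job in, once; it reports no verdict.
Trained networks look in the newest picture that a camera, given by its name, has taken for a name from the list of things; names that differ only in an ending like _2 or _b are one class to them, and where a whole thing is asked for, a point or a joint stands for the part that bears it (a point fixed in the world has none). Each returns a list of dicts, best first, with "score" (0 to 1); they miss things now and then, are a little off and sometimes report something else, mostly with a low value. They report only what shows in the picture. A call takes as long as a camera call. They do not tell look-alikes from the thing itself.
- models.look_for(camera, name): "rect" ([left, top, width, height] in pixels, round what is visible of it).
The state is a dict: "time": time; "qpos": joint angles; "qvel": joint speeds; "tau": joint torques, N m; "tool_pos": TCP position; "ee_rot": TCP orientation; "force": force on the tool from outside, world axes, zero at the start; "wrist_torque": the same for the moment, N m; "finger_gap": finger opening in mm.
Only numpy, scipy, OpenCV 4.12 (cv2) and the standard library are available. Lean on these libraries where they do the work, as an engineer would, in place of code of your own. Each camera call takes 0.05 s, during which the arm holds its last target. There are 200 camera calls.

TASK

Leaving the bare aluminium angle where it lies, stack the blue angle and then the yellow one flat on it in alternating directions: lips up, each lip at the opposite end from the lip below, the plain end within about a centimetre of that lip, long sides in line. Then lay the straightedge flat on the bench, a long edge flush against the bottom angle's side that faces away from the robot and roughly centred on it. Set things down without dropping them, and leave everything else alone.

Things in the scene. Friction and masses are not known exactly. Their poses are not given: they have to be found in the camera images.
- grey_centre (a point): Aluminium L-section clamp angle: plate 130 (own x) x 44 (own y) x 16 mm, with a 16 mm long lip standing up across its full width at its +x end, lip top 31 mm above the underside; 0.36 kg. Bottom of the pile, flat on the bench, lip to the robot's left. Point: middle of the plate, 8 mm above its underside. Own z up; own -y is the long side facing away from the robot.
- blue_centre (a point): Blue L-section clamp angle: plate 130 (own x) x 44 (own y) x 16 mm, with a 16 mm long lip standing up across its full width at its +x end, lip top 31 mm above the underside; 0.36 kg. Point: middle of the plate, 8 mm above its underside; +x points to its lip, z up. Its centre of mass is 6 mm towards the lip.
- yellow_centre (a point): Yellow L-section clamp angle: plate 130 (own x) x 44 (own y) x 16 mm, with a 16 mm long lip standing up across its full width at its +x end, lip top 31 mm above the underside; 0.36 kg. Point and axes as for the blue one.
- blue_lip (a point): Centre of the blue angle's lip, 57 mm along own +x from the plate's middle and 15 mm above that point.
- yellow_lip (a point): Centre of the yellow angle's lip, likewise.
- straightedge_grip (a point): Steel straightedge: bar 180 (own x) x 60 (own y) x 10 mm with a black grip block 45 (own x) x 18 mm on its middle, 10 to 40 mm above the underside; 0.4 kg. Both long edges (30 mm from the middle) are true. Point: mid bar, 25 mm above its underside. Held by the block's 45 mm length, the fingers stay clear of the pile.
- mould: Yellow open casting mould 150 x 100 x 35 mm, bystander; origin at the centre of its underside.
- jar: Jar, 60 mm diameter, 85 mm tall, bystander; origin at the centre of its underside.
- blank: Beige resin blank 70 x 50 mm, 30 mm tall with its boss, bystander; origin at the centre of its underside.
- brush: Bench brush lying on the left, about 200 mm long, bystander; origin midway along it.
- driver: Screwdriver lying on the right, about 200 mm long, bystander; origin midway along it.
There are look-alikes about, which are no part of the job. Of the things shaped like the part that bears yellow_centre, the yellow one is meant.

How it is judged:
By the outcome, as a careful person would: the job done as asked, in the order asked, and still so for the second after the job is handed in, with the robot touching nothing.
It also fails if it takes over 72 s, if anything falls off the work surface, if the arm or the gripper's body presses on something with over 40 N, if the wrist force passes 120 N, or if a joint passes its speed limit or range.

## Working session

There is one attempt and no reset: what is moved stays moved. The work goes in short steps, Python scripts to look and compute and a tool call to move; the robot and the scene stay as the last step left them, time stands still between calls to the robot, and variables do not carry over. Pictures are saved under pics/ and viewed, about 8 in all and at most 12, crops included, and the job is handed in when it is done.

Besides the shell and the picture viewer there is one more tool, called after "Call:" by a JSON object that holds its "op" and its "data", one argument or row to a line. servo_tool: Moves the arm, as the interface text tells. Its arguments: {"type":"object","properties":{"gripper":{"type":"array","items":{"type":"number"}},"travel":{"type":"array","items":{"type":"array","items":{"type":"number"}}},"twist":{"type":"array","items":{"type":"array","items":{"type":"number"}}},"squeeze":{"type":"number"}},"required":["gripper","travel","twist"]}

```bash
ls; mkdir -p pics; python3 - <<'E'
from workcell import get_state,camera,get_calibration,models
import cv2,numpy as np
s=get_state();print(s['time'],s['tool_pos'],np.round(s['ee_rot'],3).tolist(),s['finger_gap'])
for c in ['top','side']:
    p,d=camera(c);cv2.imwrite(f'pics/{c}0.png',cv2.cvtColor(p,cv2.COLOR_RGB2BGR));np.save(f'pics/{c}0.npy',d)
    k=get_calibration(c);print(c,k)
    if c=='top':
        for n in ['grey_centre','blue_centre','yellow_centre','straightedge_grip']:
            print(n,[(np.round(r['rect']).tolist(),round(r['score'],2)) for r in models.look_for(c,n)[:5]])
E
```

```text
pics
0.0 [189.34541521 516.02032197 238.74581313] [[0.345, -0.0, -0.939], [0.939, -0.001, 0.345], [-0.001, -1.0, 0.0]] 85.5135470655098
top {'mtx': array([[506.79208338,   0.        , 280.55255566],
       [  0.        , 506.79208338, 210.5018529 ],
       [  0.        ,   0.        ,   1.        ]]), 'extrinsics': array([[ 1.11930478e-02,  9.92909136e-01, -1.18347641e-01,
         3.53769435e+02],
       [-9.99922292e-01,  1.17638706e-02,  4.12578210e-03,
         1.50608637e+01],
       [ 5.48875307e-03,  1.18292264e-01,  9.92963652e-01,
         1.56423485e+03],
       [ 0.00000000e+00,  0.00000000e+00,  0.00000000e+00,
         1.00000000e+00]])}
grey_centre [([254.0, 225.0, 43.0, 23.0], 0.93)]
blue_centre [([158.0, 213.0, 36.0, 42.0], 0.85)]
yellow_centre [([357.0, 212.0, 33.0, 48.0], 0.8), ([395.0, 265.0, 49.0, 17.0], 0.75), ([210.0, 173.0, 18.0, 26.0], 0.62), ([300.0, 267.0, 41.0, 21.0], 0.6)]
straightedge_grip [([241.0, 156.0, 61.0, 29.0], 0.88)]
side {'mtx': array([[379.97070131,   0.        , 280.17045749],
       [  0.        , 379.97070131, 210.49096127],
       [  0.        ,   0.        ,   1.        ]]), 'extrinsics': array([[ 9.94887234e-01,  6.48882290e-02, -7.73880425e-02,
         4.40207623e+02],
       [-1.00370913e-01,  7.20147159e-01, -6.86522942e-01,
        -7.01450385e+02],
       [ 1.11835211e-02,  6.90780419e-01,  7.22978106e-01,
         8.03440414e+02],
       [ 0.00000000e+00,  0.00000000e+00,  0.00000000e+00,
         1.00000000e+00]])}
```

View pics/top0.png

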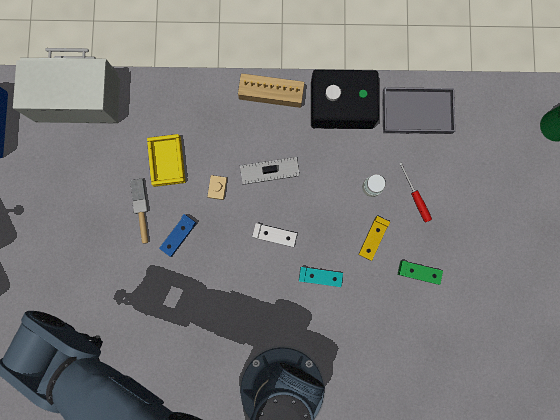

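View pics/side0.png

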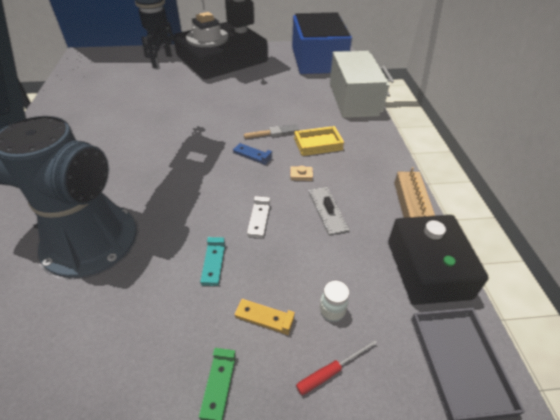

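The top view shows the white/bare angle at about (275,235) with its lip on the left, blue at (178,235), amber-yellow at (375,238) and the straightedge at (270,170). Teal and green are the look-alikes. The side view agrees, with the lips of blue and yellow pointing to the far end.

```bash
cat > h.py <<'E'
import numpy as np,cv2
from workcell import get_state,camera,get_calibration,models,manip
def ray(px,k,z):
    """pixels (N,2) -> world points on height z"""
    px=np.atleast_2d(px).astype(float);M=k['mtx'];E=k['extrinsics']
    d=np.c_[(px[:,0]-M[0,2])/M[0,0],-(px[:,1]-M[1,2])/M[1,1],-np.ones(len(px))]@E[:3,:3].T
    o=E[:3,3];return o+d*((z-o[2])/d[:,2])[:,None]
def proj(P,k):
    E=k['extrinsics'];c=(np.atleast_2d(P)-E[:3,3])@E[:3,:3];M=k['mtx']
    return np.c_[M[0,2]+M[0,0]*c[:,0]/-c[:,2],M[1,2]-M[1,1]*c[:,1]/-c[:,2]]
def cloud(d,k):
    v,u=np.indices(d.shape);M=k['mtx'];E=k['extrinsics']
    c=np.stack([(u-M[0,2])/M[0,0]*d,-(v-M[1,2])/M[1,1]*d,-d],-1)
    return c@E[:3,:3].T+E[:3,3]
def go(pos,yaw,n=None,tilt=True):
    """rows to bring TCP to pos, tool down, tool x axis at yaw (deg, mod 180)"""
    s=get_state();R=np.array(s['ee_rot']);p=np.array(s['tool_pos'])
    best=None
    for a in (yaw,yaw+180):
        c,t=np.cos(np.radians(a)),np.sin(np.radians(a))
        T=np.array([[c,0,-t],[t,0,c],[0,-1,0]])
        w=cv2.Rodrigues(R.T@T)[0].ravel()
        if best is None or np.linalg.norm(w)<np.linalg.norm(best):best=w
    w=np.degrees(best)/5;d=np.array(pos)-p
    m=n or int(np.ceil(max(np.linalg.norm(d)/29,np.abs(w).max()/.98,1)))
    print('t',round(s['time'],2),'pos',np.round(p,1),'yaw',round(np.degrees(np.arctan2(R[1,0],R[0,0])),2),'gap',round(s['finger_gap'],1),'q6',np.round(s['qpos'],2),'F',np.round(s['force'],1))
    print('rows',m,'world step',np.round(d/m/30,3),'twist/row',np.round(w/m,3))
    # travel per row in tool axes, turning about y
    for i in range(m):
        Ri=R@cv2.Rodrigues(np.radians(5*w*i/m))[0]
        print('[%.3f,%.3f,%.3f]'%tuple(Ri.T@d/m/30),end=',')
    print()
E
python3 - <<'E'
from h import *
k=get_calibration('top');p=cv2.imread('pics/top0.png');d=np.load('pics/top0.npy')
C=cloud(d,k)
for n,(x,y,w,h) in dict(grey=(249,217,54,34),blue=(154,208,46,52),yellow=(353,208,42,56),se=(234,150,70,38)).items():
    c=C[y:y+h,x:x+w].reshape(-1,3)
    print(n,'bench z',np.round(np.percentile(c[:,2],[10,90,99]),1))
    im=p[y:y+h,x:x+w].astype(int)
    bg=np.median(np.r_[im[0],im[-1]],0)
    m=(np.abs(im-bg).sum(2)>60).astype('u1')
    cs,_=cv2.findContours(m,0,2);c0=max(cs,key=cv2.contourArea).reshape(-1,2)+[x,y]
    W=ray(c0,k,12 if n!='se' else 10)[:,:2]
    print(cv2.minAreaRect(W.astype('f4')))
print(get_calibration('wrist'))
E
```

```text
grey bench z [-4.  19.1 34.1]
((464.0318908691406, 25.918415069580078), (135.23443603515625, 50.67607879638672), 75.88034057617188)
blue bench z [-4.4 17.5 33.6]
((462.8964538574219, 321.5023498535156), (52.19110107421875, 140.02969360351562), 54.36158752441406)
yellow bench z [-4.3 17.9 34.3]
((459.47259521484375, -277.9741516113281), (48.417564392089844, 138.15576171875), 64.7486572265625)
se bench z [-3.7 13.3 43.1]
((664.9171142578125, 44.58518981933594), (63.70734786987305, 183.0565185546875), 9.529243469238281)
{'mtx': array([[367.41671554,   0.        , 275.29249494],
       [  0.        , 367.41671554, 205.45520011],
       [  0.        ,   0.        ,   1.        ]]), 'extrinsics': array([[ 3.43326089e-01, -9.05210441e-01, -2.50442116e-01,
         1.26175617e+02],
       [ 9.39216073e-01,  3.30723950e-01,  9.21674379e-02,
         5.40520251e+02],
       [-6.03721218e-04, -2.66862747e-01,  9.63734356e-01,
         3.73842561e+02],
       [ 0.00000000e+00,  0.00000000e+00,  0.00000000e+00,
         1.00000000e+00]])}
```

```bash
python3 -c "
from h import *
print(manip.nose_length)
go([464,26,140],-14.1)"
```

```text
8.0
t 0.3 pos [189.4 516.2 239.1] yaw 69.84 gap 85.2 q6 [ 1.13  0.35  1.65  0.    1.14 -0.08] F [ 0.   0.2 -0.4]
rows 20 world step [ 0.458 -0.817 -0.165] twist/row [ 0.     0.839 -0.   ]
[-0.609,0.165,-0.711],[-0.556,0.165,-0.754],[-0.499,0.165,-0.792],[-0.440,0.165,-0.827],[-0.378,0.165,-0.857],[-0.314,0.165,-0.882],[-0.249,0.165,-0.903],[-0.182,0.165,-0.919],[-0.114,0.165,-0.929],[-0.046,0.165,-0.935],[0.023,0.165,-0.936],[0.091,0.165,-0.932],[0.159,0.165,-0.923],[0.226,0.165,-0.909],[0.292,0.165,-0.890],[0.356,0.165,-0.866],[0.419,0.165,-0.838],[0.479,0.165,-0.805],[0.537,0.165,-0.768],[0.591,0.165,-0.726],
```

Call:
{"op": "servo_tool", "data": {
  "gripper": [1, 1, 1, 1, 1, 1, 1, 1, 1, 1, 1, 1, 1, 1, 1, 1, 1, 1, 1, 1],
  "travel": [
    [-0.61, 0.16, -0.71],
    [-0.56, 0.16, -0.75],
    [-0.5, 0.16, -0.79],
    [-0.44, 0.16, -0.83],
    [-0.38, 0.16, -0.86],
    [-0.31, 0.16, -0.88],
    [-0.25, 0.16, -0.9],
    [-0.18, 0.16, -0.92],
    [-0.11, 0.16, -0.93],
    [-0.05, 0.16, -0.94],
    [0.02, 0.16, -0.94],
    [0.09, 0.16, -0.93],
    [0.16, 0.16, -0.92],
    [0.23, 0.16, -0.91],
    [0.29, 0.16, -0.89],
    [0.36, 0.16, -0.87],
    [0.42, 0.16, -0.84],
    [0.48, 0.16, -0.8],
    [0.54, 0.16, -0.77],
    [0.59, 0.16, -0.73]
  ],
  "twist": [
    [0, 0.84, 0],
    [0, 0.84, 0],
    [0, 0.84, 0],
    [0, 0.84, 0],
    [0, 0.84, 0],
    [0, 0.84, 0],
    [0, 0.84, 0],
    [0, 0.84, 0],
    [0, 0.84, 0],
    [0, 0.84, 0],
    [0, 0.84, 0],
    [0, 0.84, 0],
    [0, 0.84, 0],
    [0, 0.84, 0],
    [0, 0.84, 0],
    [0, 0.84, 0],
    [0, 0.84, 0],
    [0, 0.84, 0],
    [0, 0.84, 0],
    [0, 0.84, 0]
  ]
}}

```text
time: 2.8
tool_pos: [461.3, 4.8, 141.1]
ee_rot: [[0.957, 0.004, 0.289], [-0.289, 0.002, 0.957], [0.003, -1.0, 0.003]]
force: [0.1, -0.1, 1.1]
finger_gap: 85.4
```

```bash
cat >> h.py <<'E'
def snap(name):
    k=get_calibration('wrist');p,d=camera('wrist')
    b=cv2.cvtColor(p,cv2.COLOR_RGB2BGR);cv2.imwrite(f'pics/{name}.png',b);np.savez(f'pics/{name}.npz',d=d,b=b,**k);return b,d,k
E
python3 -c "
from h import *
go([464,26,140],-14.1)
b,d,k=snap('w_grey')
C=cloud(d,k);print([np.round(C[v,u],1) for u,v in ((280,210),(100,350),(450,350),(100,60),(450,60))])
"
```

```text
t 2.8 pos [461.3   4.8 141.1] yaw -16.78 gap 85.4 q6 [-0.09  0.33  1.97  0.    0.84  0.2 ] F [ 0.1 -0.1  1.1]
rows 1 world step [ 0.089  0.708 -0.036] twist/row [-0.03  -0.537  0.036]
[-0.120,0.038,0.703],
[array([463.1,  -2.5,  16.5]), array([430.5,  32.7, 208.7]), array([502. ,  10.7, 208.2]), array([372.3, 134.1,   0.5]), array([6.075e+02, 6.360e+01, 4.000e-01])]
```

View pics/w_grey.png

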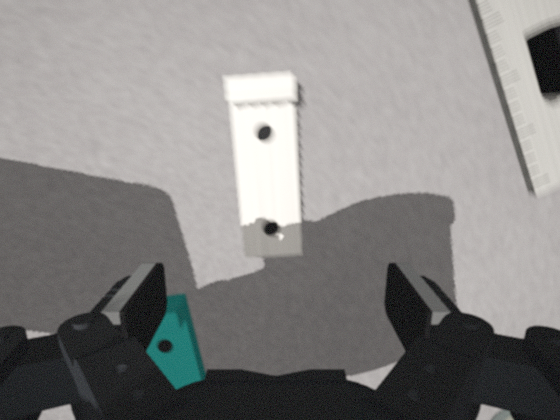

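```bash
cat >> h.py <<'E'
def fit(name,c,r=90,zlo=8,zhi=40,L=130,W=44,lip=True):
    """fit LxW rectangle to the points above zlo near c in a wrist snap"""
    from scipy.optimize import minimize
    f=np.load(f'pics/{name}.npz');P=cloud(f['d'],f)
    ok=(P[...,2]>zlo)&(P[...,2]<zhi)&(np.hypot(P[...,0]-c[0],P[...,1]-c[1])<r)
    n,l,st,ce=cv2.connectedComponentsWithStats(ok.astype('u1'))
    i=1+np.argmax(st[1:,4]);Q=P[l==i];q=Q[:,:2]
    print('pts',len(q),'z pct',np.round(np.percentile(Q[:,2],[5,25,50,75,95]),1))
    (cx,cy),(w,h),a=cv2.minAreaRect(q.astype('f4'))
    if w<h:a+=90;w,h=h,w
    # robust extents: percentiles across slices
    for _ in range(3):
        u=np.array([np.cos(np.radians(a)),np.sin(np.radians(a))]);v=np.array([-u[1],u[0]])
        s=(q-[cx,cy])@u;t=(q-[cx,cy])@v
        bins=np.arange(-L/2+6,L/2-5,4);mid=[];wd=[];bs=[]
        for b in bins:
            k=t[(s>=b)&(s<b+4)]
            if len(k)>20:mid.append((k.max()+k.min())/2);wd.append(np.ptp(k));bs.append(b+2)
        k=np.polyfit(bs,mid,1);a+=np.degrees(np.arctan(k[0]));cx,cy=np.array([cx,cy])+v*k[1]
    tb=np.arange(-W/2+4,W/2-5,4)
    e=np.array([(s[(t>=b)&(t<b+4)].max(),s[(t>=b)&(t<b+4)].min()) for b in tb if ((t>=b)&(t<b+4)).sum()>9])
    em=np.median(e,0);cx,cy=np.array([cx,cy])+u*em.mean()
    if lip:
        z=Q[:,2]>26
        if z.sum()>20 and np.mean(s[z])<0:a+=180
    a=(a+180)%360-180
    print(name,'centre',round(cx,1),round(cy,1),'yaw',round(a,2),'L',round(em[0]-em[1],1),'W',np.round(np.median(wd),1),'spread',np.round(np.std(mid),2))
    return cx,cy,a
E
python3 -c "
from h import *
fit('w_grey',(464,26))
go([463,321,140],54.4)
"
```

```text
pts 11299 z pct [15.1 15.8 16.3 17.  31.4]
w_grey centre 461.0 29.2 yaw 77.35 L 129.6 W 43.6 spread 0.13
t 2.85 pos [462.6   2.7 140.8] yaw -17.04 gap 85.5 q6 [-0.1   0.33  1.97  0.    0.84  0.2 ] F [-1.2 -1.9 -0.4]
rows 15 world step [ 0.001  0.707 -0.002] twist/row [ 0.    -0.953  0.004]
[-0.206,0.002,0.677],[-0.150,0.002,0.691],[-0.092,0.003,0.701],[-0.033,0.003,0.707],[0.026,0.003,0.707],[0.084,0.003,0.702],[0.142,0.003,0.693],[0.199,0.003,0.679],[0.255,0.003,0.660],[0.309,0.002,0.636],[0.361,0.002,0.609],[0.410,0.002,0.576],[0.456,0.002,0.540],[0.500,0.002,0.501],[0.540,0.002,0.457],
```

Call:
{"op": "servo_tool", "data": {
  "gripper": [1, 1, 1, 1, 1, 1, 1, 1, 1, 1, 1, 1, 1, 1, 1, 1, 1],
  "travel": [
    [-0.21, 0, 0.68],
    [-0.15, 0, 0.69],
    [-0.09, 0, 0.7],
    [-0.03, 0, 0.71],
    [0.03, 0, 0.71],
    [0.08, 0, 0.7],
    [0.14, 0, 0.69],
    [0.2, 0, 0.68],
    [0.25, 0, 0.66],
    [0.31, 0, 0.64],
    [0.36, 0, 0.61],
    [0.41, 0, 0.58],
    [0.46, 0, 0.54],
    [0.5, 0, 0.5],
    [0.3, 0, 0.25],
    [0, 0, 0],
    [0, 0, 0]
  ],
  "twist": [
    [0, -0.95, 0],
    [0, -0.95, 0],
    [0, -0.95, 0],
    [0, -0.95, 0],
    [0, -0.95, 0],
    [0, -0.95, 0],
    [0, -0.95, 0],
    [0, -0.95, 0],
    [0, -0.95, 0],
    [0, -0.95, 0],
    [0, -0.95, 0],
    [0, -0.95, 0],
    [0, -0.95, 0],
    [0, -0.95, 0],
    [0, -0.5, 0],
    [0, 0, 0],
    [0, 0, 0]
  ]
}}

```text
time: 4.97
tool_pos: [457.1, 321.3, 140.8]
ee_rot: [[0.585, 0.004, -0.811], [0.811, 0.0, 0.585], [0.003, -1.0, -0.003]]
force: [0.1, -0.7, -0.1]
finger_gap: 85.3
```

```bash
python3 -c "
from h import *
snap('w_blue');c=fit('w_blue',(463,321))
u=np.array([np.cos(np.radians(c[2])),np.sin(np.radians(c[2]))])
g=np.array(c[:2])+6*u;print(g)
go([g[0],g[1],60],c[2]+90)
"
```

```text
pts 11082 z pct [15.1 15.8 16.3 16.9 31.2]
w_blue centre 456.7 326.6 yaw -35.4 L 129.3 W 43.4 spread 0.14
[461.56818114 323.15759063]
t 5.03 pos [457.2 321.3 140.9] yaw 54.2 gap 85.3 q6 [ 0.53  0.48  1.72 -0.    0.93 -0.41] F [ 0.  -0.1 -0.1]
rows 3 world step [ 0.049  0.021 -0.899] twist/row [ 0.012 -0.026  0.011]
[0.043,0.899,-0.024],[0.043,0.899,-0.025],[0.044,0.899,-0.027],
```

Call:
{"op": "servo_tool", "data": {
  "gripper": [1, 1, 1, 1, 1, 1, 1],
  "travel": [
    [0.13, 0.9, -0.07],
    [0, 0.95, 0],
    [0, 0.9, 0],
    [0, 0.6, 0],
    [0, 0.3, 0],
    [0, 0, 0],
    [0, 0, 0]
  ],
  "twist": [
    [0, 0, 0],
    [0, 0, 0],
    [0, 0, 0],
    [0, 0, 0],
    [0, 0, 0],
    [0, 0, 0],
    [0, 0, 0]
  ]
}}

```text
time: 5.9
tool_pos: [464.0, 321.4, 30.4]
ee_rot: [[0.59, 0.008, -0.807], [0.807, 0.002, 0.59], [0.006, -1.0, -0.005]]
force: [-0.0, -0.2, 0.7]
finger_gap: 85.5
```

```bash
python3 -c "
from h import *
go([461.6,323.1,12],-35.4+90)
"
```

```text
t 5.9 pos [464.  321.4  30.4] yaw 53.82 gap 85.5 q6 [ 0.52  0.67  1.75 -0.    0.72 -0.41] F [-0.  -0.2  0.7]
rows 1 world step [-0.079  0.058 -0.614] twist/row [ 0.055 -0.155  0.071]
[-0.003,0.613,0.101],
```

Call:
{"op": "servo_tool", "data": {
  "gripper": [1, 1, 1, 1, -1, -1, -1, -1, -1, -1],
  "squeeze": 50,
  "travel": [
    [0, 0.3, 0.1],
    [0, 0.2, 0],
    [0, 0.1, 0],
    [0, 0, 0],
    [0, 0, 0],
    [0, 0, 0],
    [0, 0, 0],
    [0, 0, 0],
    [0, 0, 0],
    [0, 0, 0]
  ],
  "twist": [
    [0.06, -0.16, 0.07],
    [0, 0, 0],
    [0, 0, 0],
    [0, 0, 0],
    [0, 0, 0],
    [0, 0, 0],
    [0, 0, 0],
    [0, 0, 0],
    [0, 0, 0],
    [0, 0, 0]
  ]
}}

```text
time: 7.15
tool_pos: [462.1, 323.8, 12.7]
ee_rot: [[0.578, 0.001, -0.816], [0.816, 0.001, 0.578], [0.002, -1.0, -0.0]]
force: [0.6, -0.3, 0.8]
finger_gap: 42.6
```

```bash
python3 -c "
from h import *
go([461.6,323.1,12],-35.4+90)
"
```

```text
t 7.15 pos [462.1 323.8  12.7] yaw 54.69 gap 42.6 q6 [ 0.53  0.7   1.75  0.    0.69 -0.43] F [ 0.6 -0.3  0.8]
rows 1 world step [-0.016 -0.023 -0.025] twist/row [0.002 0.019 0.02 ]
[-0.028,0.025,-0.000],
```

Call:
{"op": "servo_tool", "data": {
  "gripper": [-1, -1, -1, -1, -1],
  "travel": [
    [0, -0.4, 0],
    [0, -0.8, 0],
    [0, -0.8, 0],
    [0, -0.6, 0],
    [0, 0, 0]
  ],
  "twist": [
    [0, 0, 0],
    [0, 0, 0],
    [0, 0, 0],
    [0, 0, 0],
    [0, 0, 0]
  ]
}}

```text
time: 7.78
tool_pos: [461.4, 323.3, 94.5]
ee_rot: [[0.578, 0.0, -0.816], [0.816, 0.001, 0.578], [0.001, -1.0, 0.0]]
force: [-0.3, -0.2, -4.2]
finger_gap: 42.3
```

```bash
python3 -c "
from h import *
go([455.3,3.8,85],-12.65,15)
"
```

```text
t 7.78 pos [461.4 323.3  94.5] yaw 54.69 gap 42.3 q6 [ 0.53  0.56  1.73  0.    0.85 -0.43] F [-0.3 -0.2 -4.2]
rows 15 world step [-0.013 -0.71  -0.021] twist/row [-0.001  0.898  0.   ]
[-0.587,0.021,-0.399],[-0.554,0.021,-0.444],[-0.518,0.021,-0.486],[-0.478,0.021,-0.525],[-0.435,0.021,-0.561],[-0.390,0.021,-0.593],[-0.343,0.021,-0.622],[-0.293,0.021,-0.647],[-0.241,0.021,-0.668],[-0.188,0.021,-0.685],[-0.134,0.021,-0.697],[-0.079,0.021,-0.706],[-0.024,0.021,-0.710],[0.032,0.021,-0.709],[0.087,0.021,-0.705],
```

Call:
{"op": "servo_tool", "data": {
  "gripper": [-1, -1, -1, -1, -1, -1, -1, -1, -1, -1, -1, -1, -1, -1, -1, -1, -1],
  "travel": [
    [-0.59, 0.02, -0.4],
    [-0.55, 0.02, -0.44],
    [-0.52, 0.02, -0.49],
    [-0.48, 0.02, -0.52],
    [-0.44, 0.02, -0.56],
    [-0.39, 0.02, -0.59],
    [-0.34, 0.02, -0.62],
    [-0.29, 0.02, -0.65],
    [-0.24, 0.02, -0.67],
    [-0.19, 0.02, -0.68],
    [-0.13, 0.02, -0.7],
    [-0.08, 0.02, -0.71],
    [-0.02, 0.02, -0.71],
    [0.03, 0.02, -0.5],
    [0.05, 0.02, -0.3],
    [0, 0, 0],
    [0, 0, 0]
  ],
  "twist": [
    [0, 0.9, 0],
    [0, 0.9, 0],
    [0, 0.9, 0],
    [0, 0.9, 0],
    [0, 0.9, 0],
    [0, 0.9, 0],
    [0, 0.9, 0],
    [0, 0.9, 0],
    [0, 0.9, 0],
    [0, 0.9, 0],
    [0, 0.9, 0],
    [0, 0.9, 0],
    [0, 0.9, 0],
    [0, 0.8, 0],
    [0, 0.6, 0],
    [0, 0, 0],
    [0, 0, 0]
  ]
}}

```text
time: 9.9
tool_pos: [444.3, 12.1, 77.0]
ee_rot: [[0.975, -0.014, 0.224], [-0.224, -0.002, 0.975], [-0.013, -1.0, -0.005]]
force: [-0.3, -0.1, -4.1]
finger_gap: 42.4
```

```bash
python3 -c "
from h import *
go([455.3,3.8,50],-12.65,1)
snap('w_carry')
k=get_calibration('side');p,d=camera('side')
c=cv2.resize(cv2.cvtColor(p,4)[140:300,160:380],None,fx=3,fy=3);cv2.imwrite('pics/side1.png',c)
"
```

```text
t 9.9 pos [444.3  12.1  77. ] yaw -12.92 gap 42.4 q6 [-0.08  0.43  2.04 -0.    0.69  0.15] F [-0.3 -0.1 -4.1]
rows 1 world step [ 0.366 -0.278 -0.9  ] twist/row [ 0.052 -0.055 -0.148]
[0.430,0.896,-0.185],
```

View pics/w_carry.png

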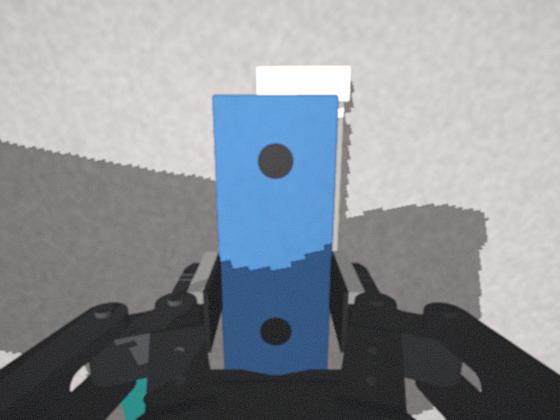

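The wrist view shows blue held straight, and grey's lip is visible behind its plain end at (303,85). I'll measure both from the depth of this one picture.

```bash
python3 -c "
from h import *
f=np.load('pics/w_carry.npz');P=cloud(f['d'],f)
s=get_state();T=np.array(s['tool_pos']);R=np.array(s['ee_rot'])
print('pose',np.round(T,1))
Z=P[...,2]
v,u=np.indices(Z.shape)
m=(Z>70)&(Z<90)&(v>85)&(v<240)&(u>205)&(u<345)
q=P[m];print('blue z',np.percentile(q[:,2],[5,50,95]))
l=(q-T)@R # tool coords
for a in range(10,75,8):
    k=l[(l[:,2]>=a)&(l[:,2]<a+8)]
    if len(k):print(a,len(k),'x',np.round([k[:,0].min(),k[:,0].max()],1),'mid',round((k[:,0].min()+k[:,0].max())/2,2))
print('end z_tool',l[:,2].max(), 'expected 71 -> 6+65')
m=(Z>24)&(Z<36)&(v>50)&(v<125)&(u>240)&(u<365)
q=P[m][:,:2];print('lip',len(q),cv2.minAreaRect(q.astype('f4')),np.percentile(P[m][:,2],[5,50,95]))
ug=np.array([.219,.976]);vg=np.array([-.976,.219])
t=(q-[461.0,29.2]);print('lip in grey frame: x',np.round([ (t@ug).min(),(t@ug).max()],1),'y',np.round([(t@vg).min(),(t@vg).max()],1))
"
```

```text
pose [444.4  12.2  77.1]
blue z [79.10753395 80.20668533 81.2756466 ]
18 2151 x [-22.  22.] mid 0.0
26 2400 x [-22.2  22.2] mid -0.03
34 2530 x [-22.4  22. ] mid -0.21
42 2646 x [-22.2  22. ] mid -0.12
50 2783 x [-22.1  21.9] mid -0.1
58 2983 x [-22.2  21.8] mid -0.19
66 2145 x [-22.2  21.7] mid -0.25
end z_tool 71.67033880092373 expected 71 -> 6+65
lip 2712 ((473.56927490234375, 84.91081237792969), (15.568976402282715, 44.22806167602539), 76.5276107788086) [29.94660392 31.07995025 32.24582679]
lip in grey frame: x [49.1 64.9] y [-22.1  22. ]
```

Call:
{"op": "servo_tool", "data": {
  "gripper": [-1, -1, -1, -1, -1],
  "travel": [
    [0.22, 0, -0.1],
    [0.2, 0.2, -0.09],
    [0, 0.3, 0],
    [0, 0.2, 0],
    [0, 0, 0]
  ],
  "twist": [
    [0.05, 0, -0.15],
    [0, 0, 0],
    [0, 0, 0],
    [0, 0, 0],
    [0, 0, 0]
  ]
}}

```text
time: 10.62
tool_pos: [456.1, 3.7, 54.1]
ee_rot: [[0.975, 0.001, 0.222], [-0.222, -0.0, 0.975], [0.001, -1.0, 0.0]]
force: [-0.4, 0.0, -3.4]
finger_gap: 42.3
```

```bash
python3 -c "
from h import *
go([455.3,3.8,28.7],-12.55,1)
"
```

```text
t 10.62 pos [456.1   3.7  54.1] yaw -12.83 gap 42.3 q6 [-0.09  0.49  2.02 -0.    0.63  0.13] F [-0.4  0.  -3.4]
rows 1 world step [-0.027  0.002 -0.846] twist/row [-0.001 -0.056  0.009]
[-0.028,0.846,-0.004],
```

Call:
{"op": "servo_tool", "data": {
  "gripper": [-1, -1, -1, -1, -1, -1],
  "travel": [
    [-0.03, 0.25, 0],
    [0, 0.25, 0],
    [0, 0.15, 0],
    [0, 0.1, 0],
    [0, 0.05, 0],
    [0, 0, 0]
  ],
  "twist": [
    [0, -0.06, 0],
    [0, 0, 0],
    [0, 0, 0],
    [0, 0, 0],
    [0, 0, 0],
    [0, 0, 0]
  ]
}}

```text
time: 11.38
tool_pos: [455.2, 4.1, 28.7]
ee_rot: [[0.976, 0.001, 0.216], [-0.216, -0.0, 0.976], [0.001, -1.0, 0.0]]
force: [-1.3, 0.4, -1.5]
finger_gap: 42.1
```

```bash
python3 -c "
from h import *
go([455.3,3.8,28.7],-12.55,1)
"
```

```text
t 11.38 pos [455.2   4.1  28.7] yaw -12.49 gap 42.1 q6 [-0.09  0.54  2.03 -0.    0.57  0.12] F [-1.3  0.4 -1.5]
rows 1 world step [ 0.002 -0.009 -0.001] twist/row [-0.001  0.012  0.01 ]
[0.004,0.001,-0.009],
```

Call:
{"op": "servo_tool", "data": {
  "gripper": [-1, 0.3, 0.6, 1, 1, 1, 1, 1, 1, 1, 1],
  "travel": [
    [0, 0.02, 0],
    [0, 0, 0],
    [0, 0, 0],
    [0, 0, 0],
    [0, -0.2, 0],
    [0, -0.7, 0],
    [0, -0.9, 0],
    [0, -0.9, 0],
    [0, -0.9, 0],
    [0, -0.4, 0],
    [0, 0, 0]
  ],
  "twist": [
    [0, 0, 0],
    [0, 0, 0],
    [0, 0, 0],
    [0, 0, 0],
    [0, 0, 0],
    [0, 0, 0],
    [0, 0, 0],
    [0, 0, 0],
    [0, 0, 0],
    [0, 0, 0],
    [0, 0, 0]
  ]
}}

```text
time: 12.75
tool_pos: [455.5, 4.0, 154.1]
ee_rot: [[0.976, 0.003, 0.216], [-0.216, -0.0, 0.976], [0.003, -1.0, 0.0]]
force: [-0.7, 1.0, -1.0]
finger_gap: 85.2
```

```bash
python3 -c "
from h import *
go([463,-278,150],-115.3)
b,d,k=snap('w_pile1')
fit('w_pile1',(456,9),zlo=26,zhi=60)
P=cloud(d,k);m=(P[...,2]>26)&(P[...,2]<60)&(np.hypot(P[...,0]-460,P[...,1]-20)<110)
print('target centre 456.6 9.7 yaw -102.65; z pct',np.percentile(P[m][:,2],[5,50,95]))
ug=np.array([.219,.976]);t=(P[m][:,:2]-[461,29.2]);x=t@ug;y=t@np.array([-.976,.219])
print(np.c_[np.histogram(x,np.arange(-90,72,3))[1][:-1],np.histogram(x,np.arange(-90,72,3))[0]].astype(int).tolist())
for a in range(-80,65,12):
    k=y[(x>=a)&(x<a+6)];print(a,np.round([k.min(),k.max()],1) if len(k) else '')
"
```

```text
t 12.75 pos [455.5   4.  154.1] yaw -12.49 gap 85.2 q6 [-0.09  0.3   1.97 -0.    0.87  0.12] F [-0.7  1.  -1. ]
rows 16 world step [ 0.016 -0.588 -0.009] twist/row [ 0.001 -0.965  0.002]
[0.142,0.009,-0.570],[0.094,0.009,-0.580],[0.045,0.009,-0.586],[-0.005,0.009,-0.588],[-0.054,0.008,-0.585],[-0.103,0.008,-0.579],[-0.151,0.008,-0.568],[-0.199,0.008,-0.553],[-0.244,0.008,-0.535],[-0.289,0.008,-0.512],[-0.331,0.008,-0.486],[-0.370,0.008,-0.456],[-0.407,0.008,-0.424],[-0.442,0.008,-0.388],[-0.473,0.008,-0.349],[-0.500,0.008,-0.308],
pts 11392 z pct [31.1 31.8 32.3 32.9 47.2]
w_pile1 centre 456.9 10.6 yaw 77.7 L 129.7 W 43.4 spread 0.16
target centre 456.6 9.7 yaw -102.65; z pct [30.72064004 32.1642669  47.08484523]
[[-90, 0], [-87, 3], [-84, 203], [-81, 230], [-78, 224], [-75, 228], [-72, 244], [-69, 713], [-66, 217], [-63, 216], [-60, 217], [-57, 231], [-54, 213], [-51, 225], [-48, 222], [-45, 242], [-42, 228], [-39, 241], [-36, 237], [-33, 235], [-30, 239], [-27, 243], [-24, 241], [-21, 248], [-18, 244], [-15, 247], [-12, 250], [-9, 257], [-6, 274], [-3, 264], [0, 250], [3, 251], [6, 286], [9, 271], [12, 251], [15, 308], [18, 268], [21, 272], [24, 302], [27, 266], [30, 307], [33, 272], [36, 302], [39, 314], [42, 270], [45, 126], [48, 234], [51, 284], [54, 326], [57, 327], [60, 303], [63, 184], [66, 0]]
-80 [-22.2  21.3]
-68 [-22.3  21.5]
-56 [-22.1  21.2]
-44 [-21.8  21.8]
-32 [-21.5  21.5]
-20 [-21.9  21.9]
-8 [-21.6  21.9]
4 [-21.7  21.6]
16 [-21.8  22.1]
28 [-21.4  21.8]
40 [-21.7  22.4]
52 [-22.   21.5]
64 [-21.2  21.1]
```

View pics/w_pile1.png

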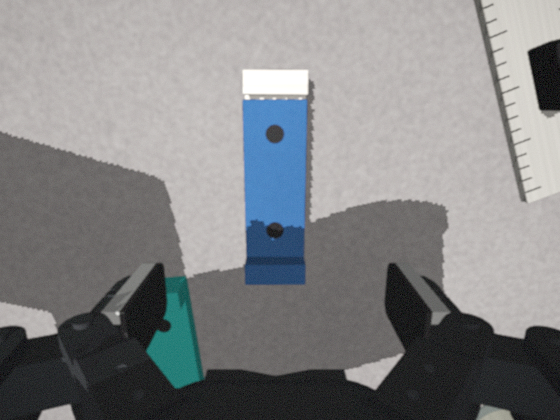

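Blue sits squarely on grey with its lip at the near-right end and about a 3 mm gap. Next is yellow.

Call:
{"op": "servo_tool", "data": {
  "gripper": [1, 1, 1, 1, 1, 1, 1, 1, 1, 1, 1, 1, 1, 1, 1, 1, 1, 1, 1],
  "travel": [
    [0.14, 0, -0.57],
    [0.09, 0, -0.58],
    [0.05, 0, -0.59],
    [0, 0, -0.59],
    [-0.05, 0, -0.58],
    [-0.1, 0, -0.58],
    [-0.15, 0, -0.57],
    [-0.2, 0, -0.55],
    [-0.24, 0, -0.53],
    [-0.29, 0, -0.51],
    [-0.33, 0, -0.49],
    [-0.37, 0, -0.46],
    [-0.41, 0, -0.42],
    [-0.44, 0, -0.39],
    [-0.4, 0, -0.25],
    [-0.2, 0, -0.1],
    [0, 0, 0],
    [0, 0, 0],
    [0, 0, 0]
  ],
  "twist": [
    [0, 0.96, 0],
    [0, 0.96, 0],
    [0, 0.96, 0],
    [0, 0.96, 0],
    [0, 0.96, 0],
    [0, 0.96, 0],
    [0, 0.96, 0],
    [0, 0.96, 0],
    [0, 0.96, 0],
    [0, 0.96, 0],
    [0, 0.96, 0],
    [0, 0.96, 0],
    [0, 0.96, 0],
    [0, 0.96, 0],
    [0, 0.96, 0],
    [0, 0.96, 0],
    [0, 0.96, 0],
    [0, 0.96, 0],
    [0, 0.96, 0]
  ]
}}

```text
time: 15.18
tool_pos: [257.4, -68.4, 138.0]
ee_rot: [[-0.288, -0.03, 0.957], [-0.957, 0.013, -0.288], [-0.003, -0.999, -0.033]]
force: [0.2, 1.1, 0.1]
finger_gap: 85.4
```

```bash
python3 -c "
from h import *
go([463,-278,150],-115.3)
"
```

```text
t 15.18 pos [257.4 -68.4 138. ] yaw -106.77 gap 85.4 q6 [-0.43  0.01  2.39 -0.    0.77  1.43] F [0.2 1.1 0.1]
rows 11 world step [ 0.623 -0.635  0.036] twist/row [ 0.034  0.155 -0.001]
[0.428,-0.063,0.778],[0.418,-0.061,0.784],[0.407,-0.058,0.790],[0.396,-0.056,0.795],[0.385,-0.054,0.801],[0.375,-0.051,0.806],[0.364,-0.049,0.811],[0.353,-0.046,0.816],[0.342,-0.044,0.821],[0.330,-0.041,0.826],[0.319,-0.039,0.830],
```

I turned the other way deliberately, to stay inside the wrist's range, but used travel numbers computed for the opposite turn. The tool is off to one side at a safe height, so I'll correct from here.

Call:
{"op": "servo_tool", "data": {
  "gripper": [1, 1, 1, 1, 1, 1, 1, 1, 1, 1, 1, 1, 1],
  "travel": [
    [0.43, -0.06, 0.78],
    [0.42, -0.06, 0.78],
    [0.41, -0.06, 0.79],
    [0.4, -0.06, 0.79],
    [0.39, -0.05, 0.8],
    [0.37, -0.05, 0.81],
    [0.36, -0.05, 0.81],
    [0.35, -0.05, 0.82],
    [0.34, -0.04, 0.82],
    [0.3, -0.04, 0.7],
    [0.2, 0, 0.5],
    [0, 0, 0],
    [0, 0, 0]
  ],
  "twist": [
    [0.03, 0.15, 0],
    [0.03, 0.15, 0],
    [0.03, 0.15, 0],
    [0.03, 0.15, 0],
    [0.03, 0.15, 0],
    [0.03, 0.15, 0],
    [0.03, 0.15, 0],
    [0.03, 0.15, 0],
    [0.03, 0.15, 0],
    [0.03, 0.15, 0],
    [0, 0.1, 0],
    [0, 0, 0],
    [0, 0, 0]
  ]
}}

```text
time: 16.8
tool_pos: [451.4, -270.8, 131.4]
ee_rot: [[-0.424, -0.027, 0.905], [-0.906, 0.017, -0.424], [-0.004, -0.999, -0.031]]
force: [-0.6, -1.0, -0.3]
finger_gap: 85.1
```

```bash
python3 -c "
from h import *
snap('w_yel');c=fit('w_yel',(459,-278))
u=np.array([np.cos(np.radians(c[2])),np.sin(np.radians(c[2]))])
g=np.array(c[:2])+6*u;print(g)
go([g[0],g[1],12.5],c[2]-90,1)
"
```

```text
pts 11487 z pct [15.1 15.8 16.3 17.  31.4]
w_yel centre 454.6 -275.5 yaw -24.76 L 129.8 W 43.4 spread 0.18
[ 460.04115935 -278.03387299]
t 16.85 pos [ 451.4 -270.8  131.5] yaw -115.09 gap 85.7 q6 [-0.63  0.46  1.79 -0.    0.92  1.38] F [-0.2 -0.3 -0. ]
rows 1 world step [ 0.289 -0.24  -3.968] twist/row [ 0.358 -0.066 -0.05 ]
[0.112,3.954,0.487],
```

Call:
{"op": "servo_tool", "data": {
  "gripper": [1, 1, 1, 1, 1, 1, 1, 1],
  "travel": [
    [0.1, 0, 0.36],
    [0, 0.3, 0],
    [0, 0.8, 0],
    [0, 0.9, 0],
    [0, 0.8, 0],
    [0, 0.4, 0],
    [0, 0, 0],
    [0, 0, 0]
  ],
  "twist": [
    [0.36, -0.07, -0.05],
    [0, 0, 0],
    [0, 0, 0],
    [0, 0, 0],
    [0, 0, 0],
    [0, 0, 0],
    [0, 0, 0],
    [0, 0, 0]
  ]
}}

```text
time: 17.85
tool_pos: [460.2, -277.9, 31.6]
ee_rot: [[-0.417, 0.003, 0.909], [-0.909, -0.002, -0.417], [0.001, -1.0, 0.004]]
force: [0.7, -0.4, 0.8]
finger_gap: 85.8
```

```bash
python3 -c "
from h import *
go([460,-278,12.5],-24.76-90,1)
"
```

```text
t 17.85 pos [ 460.2 -277.9   31.6] yaw -114.66 gap 85.8 q6 [-0.63  0.63  1.82  0.    0.69  1.37] F [ 0.7 -0.4  0.8]
rows 1 world step [-0.005 -0.004 -0.637] twist/row [-0.044  0.019  0.006]
[0.005,0.637,-0.005],
```

Call:
{"op": "servo_tool", "data": {
  "gripper": [1, 1, 1, 1, -1, -1, -1, -1, -1, -1],
  "squeeze": 50,
  "travel": [
    [0, 0.33, 0],
    [0, 0.2, 0],
    [0, 0.1, 0],
    [0, 0, 0],
    [0, 0, 0],
    [0, 0, 0],
    [0, 0, 0],
    [0, 0, 0],
    [0, 0, 0],
    [0, 0, 0]
  ],
  "twist": [
    [-0.04, 0.02, 0],
    [0, 0, 0],
    [0, 0, 0],
    [0, 0, 0],
    [0, 0, 0],
    [0, 0, 0],
    [0, 0, 0],
    [0, 0, 0],
    [0, 0, 0],
    [0, 0, 0]
  ]
}}

```text
time: 19.1
tool_pos: [461.1, -278.5, 13.3]
ee_rot: [[-0.419, 0.002, 0.908], [-0.908, -0.002, -0.419], [0.001, -1.0, 0.003]]
force: [-0.2, 0.6, -0.0]
finger_gap: 42.6
```

Call:
{"op": "servo_tool", "data": {
  "gripper": [-1, -1, -1, -1, -1, -1],
  "travel": [
    [0, -0.4, 0],
    [0, -0.8, 0],
    [0, -0.9, 0],
    [0, -0.9, 0],
    [0, -0.3, 0],
    [0, 0, 0]
  ],
  "twist": [
    [0, 0, 0],
    [0, 0, 0],
    [0, 0, 0],
    [0, 0, 0],
    [0, 0, 0],
    [0, 0, 0]
  ]
}}

```text
time: 19.85
tool_pos: [459.8, -277.5, 116.4]
ee_rot: [[-0.419, 0.0, 0.908], [-0.908, -0.001, -0.419], [0.001, -1.0, 0.001]]
force: [-0.5, -0.5, -3.4]
finger_gap: 42.5
```

```bash
sed -i 's/for a in (yaw,yaw+180):/for a in ((yaw,yaw+180) if tilt else (yaw,)):/' h.py; python3 -c "
from h import *
go([462.7,36.7,116],-12.5,22,tilt=False)
"
```

```text
t 19.85 pos [ 459.8 -277.5  116.4] yaw -114.76 gap 42.5 q6 [-0.63  0.49  1.79 -0.    0.86  1.37] F [-0.5 -0.5 -3.4]
rows 22 world step [ 0.004  0.476 -0.001] twist/row [ 0.    -0.93   0.001]
[-0.434,0.000,-0.195],[-0.449,0.000,-0.160],[-0.460,0.000,-0.123],[-0.468,0.000,-0.085],[-0.474,0.000,-0.047],[-0.476,0.000,-0.008],[-0.475,0.000,0.030],[-0.471,0.000,0.069],[-0.464,0.000,0.107],[-0.454,0.000,0.144],[-0.441,0.000,0.180],[-0.425,0.000,0.215],[-0.406,0.000,0.249],[-0.384,0.000,0.281],[-0.360,0.000,0.311],[-0.334,0.000,0.340],[-0.305,0.000,0.365],[-0.275,0.000,0.389],[-0.242,0.001,0.410],[-0.208,0.001,0.428],[-0.173,0.001,0.444],[-0.136,0.001,0.456],
```

Call:
{"op": "servo_tool", "data": {
  "gripper": [-1, -1, -1, -1, -1, -1, -1, -1, -1, -1, -1, -1, -1, -1, -1, -1, -1, -1, -1, -1],
  "travel": [
    [-0.43, 0, -0.2],
    [-0.45, 0, -0.16],
    [-0.46, 0, -0.12],
    [-0.47, 0, -0.09],
    [-0.47, 0, -0.05],
    [-0.48, 0, -0.01],
    [-0.48, 0, 0.03],
    [-0.47, 0, 0.07],
    [-0.46, 0, 0.11],
    [-0.45, 0, 0.14],
    [-0.44, 0, 0.18],
    [-0.43, 0, 0.22],
    [-0.41, 0, 0.25],
    [-0.38, 0, 0.28],
    [-0.36, 0, 0.31],
    [-0.33, 0, 0.34],
    [-0.31, 0, 0.37],
    [-0.27, 0, 0.39],
    [-0.24, 0, 0.41],
    [-0.2, 0, 0.43]
  ],
  "twist": [
    [0, -0.93, 0],
    [0, -0.93, 0],
    [0, -0.93, 0],
    [0, -0.93, 0],
    [0, -0.93, 0],
    [0, -0.93, 0],
    [0, -0.93, 0],
    [0, -0.93, 0],
    [0, -0.93, 0],
    [0, -0.93, 0],
    [0, -0.93, 0],
    [0, -0.93, 0],
    [0, -0.93, 0],
    [0, -0.93, 0],
    [0, -0.93, 0],
    [0, -0.93, 0],
    [0, -0.93, 0],
    [0, -0.93, 0],
    [0, -0.93, 0],
    [0, -0.93, 0]
  ]
}}

```text
time: 22.35
tool_pos: [444.2, 20.4, 97.7]
ee_rot: [[0.946, -0.032, 0.322], [-0.322, 0.011, 0.947], [-0.034, -0.999, -0.0]]
force: [0.6, 0.1, -2.6]
finger_gap: 42.4
```

```bash
python3 -c "
from h import *
go([462.7,36.7,100],-12.5,3,tilt=False)
"
```

```text
t 22.35 pos [444.2  20.4  97.7] yaw -18.79 gap 42.4 q6 [-0.06  0.4   2.01  0.01  0.76  0.25] F [ 0.6  0.1 -2.6]
rows 3 world step [0.205 0.181 0.026] twist/row [-0.007 -0.42  -0.129]
[0.135,-0.030,0.237],[0.144,-0.029,0.232],[0.153,-0.027,0.227],
```

Call:
{"op": "servo_tool", "data": {
  "gripper": [-1, -1, -1, -1, -1],
  "travel": [
    [0.13, -0.03, 0.24],
    [0.14, -0.03, 0.23],
    [0.15, -0.03, 0.22],
    [0, 0, 0],
    [0, 0, 0]
  ],
  "twist": [
    [0, -0.42, -0.13],
    [0, -0.42, -0.13],
    [0, -0.42, -0.13],
    [0, 0, 0],
    [0, 0, 0]
  ]
}}

```text
time: 22.98
tool_pos: [462.9, 37.4, 98.7]
ee_rot: [[0.977, 0.0, 0.212], [-0.212, 0.001, 0.977], [0.0, -1.0, 0.001]]
force: [0.6, -0.9, -2.6]
finger_gap: 42.1
```

```bash
python3 -c "
from h import *
go([462.7,36.7,100],-12.5,1,tilt=False)
b,d,k=snap('w_carry2')
P=cloud(d,k);s=get_state();T=np.array(s['tool_pos']);R=np.array(s['ee_rot'])
Z=P[...,2];z0=T[2]-13.3
v,u=np.indices(Z.shape)
m=(Z>z0+10)&(Z<z0+34)&(v<240)&(u>180)&(u<380)
l=(P[m]-T)@R;print(len(l),'z',np.percentile(P[m][:,2],[5,50,95])-z0)
for a in range(16,80,8):
    q=l[(l[:,2]>=a)&(l[:,2]<a+8)]
    if len(q):print(a,len(q),'x',np.round([q[:,0].min(),q[:,0].max()],1),'mid',round((q[:,0].min()+q[:,0].max())/2,2))
print('end',l[:,2].max())
"
```

```text
t 22.98 pos [462.9  37.4  98.7] yaw -12.22 gap 42.1 q6 [-0.02  0.41  1.98  0.    0.74  0.19] F [ 0.6 -0.9 -2.6]
rows 1 world step [-0.008 -0.023  0.043] twist/row [-0.012  0.056  0.003]
[-0.003,-0.043,-0.024],
13783 z [15.23514402 27.67270119 31.7599251 ]
16 1576 x [-22.1  22.1] mid 0.0
24 2354 x [-22.3  22.1] mid -0.09
32 2469 x [-22.1  21.9] mid -0.1
40 1932 x [-22.  22.] mid 0.02
48 3432 x [-22.2  22.1] mid -0.08
56 2020 x [-21.9  21.8] mid -0.07
end 59.55935930779622
```

View pics/w_carry2.png

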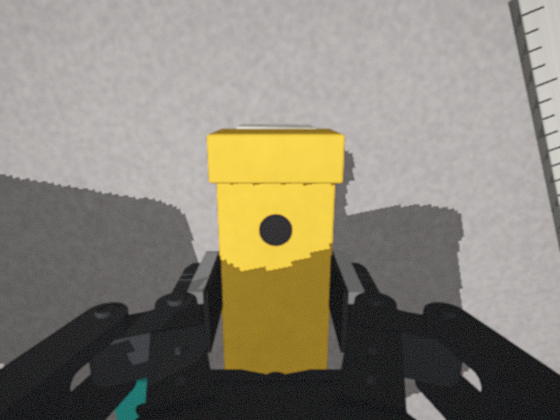

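Yellow is held square, lip on the far left as needed. Lowering it now.

Call:
{"op": "servo_tool", "data": {
  "gripper": [-1, -1, -1, -1, -1, -1],
  "travel": [
    [0, 0.3, -0.05],
    [0, 0.4, 0],
    [0, 0.4, 0],
    [0, 0.25, 0],
    [0, 0, 0],
    [0, 0, 0]
  ],
  "twist": [
    [0, 0.04, 0],
    [0, 0, 0],
    [0, 0, 0],
    [0, 0, 0],
    [0, 0, 0],
    [0, 0, 0]
  ]
}}

```text
time: 23.78
tool_pos: [462.1, 35.4, 54.7]
ee_rot: [[0.976, -0.001, 0.217], [-0.217, 0.001, 0.976], [-0.001, -1.0, 0.001]]
force: [-0.2, 0.1, -3.0]
finger_gap: 42.6
```

```bash
python3 -c "
from h import *
go([462.5,36,45.3],-12.4,1,tilt=False)
"
```

```text
t 23.77 pos [462.1  35.4  54.7] yaw -12.51 gap 42.6 q6 [-0.02  0.5   2.    0.    0.64  0.19] F [-0.2  0.1 -3. ]
rows 1 world step [ 0.015  0.02  -0.312] twist/row [-0.009 -0.022 -0.014]
[0.011,0.312,0.022],
```

Call:
{"op": "servo_tool", "data": {
  "gripper": [-1, -1, -1, -1, -1],
  "travel": [
    [0.01, 0.15, 0.02],
    [0, 0.1, 0],
    [0, 0.05, 0],
    [0, 0.02, 0],
    [0, 0, 0]
  ],
  "twist": [
    [0, 0, 0],
    [0, 0, 0],
    [0, 0, 0],
    [0, 0, 0],
    [0, 0, 0]
  ]
}}

```text
time: 24.4
tool_pos: [463.0, 36.0, 45.4]
ee_rot: [[0.976, 0.001, 0.216], [-0.216, 0.001, 0.976], [0.0, -1.0, 0.001]]
force: [0.5, -0.8, -2.6]
finger_gap: 42.4
```

```bash
python3 -c "
from h import *
go([462.5,36,45.3],-12.4,1,tilt=False)
"
```

```text
t 24.4 pos [463.   36.   45.4] yaw -12.5 gap 42.4 q6 [-0.02  0.52  2.01  0.    0.62  0.19] F [ 0.5 -0.8 -2.6]
rows 1 world step [-0.018 -0.001 -0.002] twist/row [-0.012 -0.02   0.003]
[-0.017,0.002,-0.005],
```

Call:
{"op": "servo_tool", "data": {
  "gripper": [-1, -1, -1],
  "travel": [
    [-0.01, 0.03, 0],
    [0, 0.02, 0],
    [0, 0, 0]
  ],
  "twist": [
    [0, 0, 0],
    [0, 0, 0],
    [0, 0, 0]
  ]
}}

```text
time: 24.78
tool_pos: [463.1, 36.0, 45.4]
ee_rot: [[0.976, 0.002, 0.216], [-0.216, 0.001, 0.976], [0.001, -1.0, 0.001]]
force: [-0.1, -0.5, -3.4]
finger_gap: 42.5
```

Call:
{"op": "servo_tool", "data": {
  "gripper": [-1, -1, -1],
  "travel": [
    [-0.01, 0.04, 0],
    [0, 0.03, 0],
    [0, 0, 0]
  ],
  "twist": [
    [0, 0, 0],
    [0, 0, 0],
    [0, 0, 0]
  ]
}}

```text
time: 25.15
tool_pos: [463.2, 36.0, 45.4]
ee_rot: [[0.976, 0.002, 0.216], [-0.216, 0.001, 0.976], [0.002, -1.0, 0.001]]
force: [0.4, -0.3, -3.5]
finger_gap: 42.3
```

Call:
{"op": "servo_tool", "data": {
  "gripper": [-1, -1],
  "travel": [
    [0, 0.07, 0],
    [0, 0.05, 0]
  ],
  "twist": [
    [0, 0, 0],
    [0, 0, 0]
  ]
}}

```text
time: 25.4
tool_pos: [463.4, 36.0, 45.1]
ee_rot: [[0.976, 0.002, 0.216], [-0.216, 0.001, 0.976], [0.002, -1.0, 0.001]]
force: [-12.6, -0.0, 35.4]
finger_gap: 42.2
```

That confirms contact, at 45.1 to 45.4 mm. I'll relax, release and look.

Call:
{"op": "servo_tool", "data": {
  "gripper": [-1, 0.3, 0.6, 1, 1, 1, 1, 1, 1, 1, 1],
  "travel": [
    [0, 0, 0],
    [0, 0, 0],
    [0, 0, 0],
    [0, 0, 0],
    [0, -0.2, 0],
    [0, -0.7, 0],
    [0, -0.9, 0],
    [0, -0.9, 0],
    [0, -0.9, 0],
    [0, -0.2, 0],
    [0, 0, 0]
  ],
  "twist": [
    [0, 0, 0],
    [0, 0, 0],
    [0, 0, 0],
    [0, 0, 0],
    [0, 0, 0],
    [0, 0, 0],
    [0, 0, 0],
    [0, 0, 0],
    [0, 0, 0],
    [0, 0, 0],
    [0, 0, 0]
  ]
}}

```text
time: 26.78
tool_pos: [463.3, 35.9, 163.4]
ee_rot: [[0.976, 0.004, 0.216], [-0.216, 0.001, 0.976], [0.003, -1.0, 0.001]]
force: [-0.6, 0.7, -0.7]
finger_gap: 85.5
```

```bash
python3 -c "
from h import *
b,d,k=snap('w_pile2')
P=cloud(d,k)
ug=np.array([.219,.976]);t=(P[...,:2]-[461,29.2]);x=t@ug;y=t@np.array([-.976,.219]);Z=P[...,2]
for lo,hi,a0 in ((44,52,-100),(58,70,-100),(44,70,-100)):
    m=(Z>lo)&(Z<hi)&(abs(x)<100)&(abs(y)<45)
    print(lo,hi,m.sum(),'x',np.round([x[m].min(),x[m].max()],1),'y',np.round([y[m].min(),y[m].max()],1))
m=(Z>40)&(Z<72)
for a in range(-92,72,6):
    k=m&(x>=a)&(x<a+6)&(abs(y)<45)
    if k.any():print(a,np.round([y[k].min(),y[k].max()],1),'z',np.round(np.median(Z[k]),1))
go([665,45,150],-80.5,tilt=False)
"
```

```text
44 52 10376 x [-84.3  66.6] y [-23.4  21.2]
58 70 1805 x [50.9 66.6] y [-23.1  21. ]
44 70 12181 x [-84.3  66.6] y [-23.4  21.2]
-86 [-22.2  21.2] z 47.0
-80 [-22.1  21.1] z 47.2
-74 [-22.3  21.4] z 46.9
-68 [-23.2  20.3] z 46.9
-62 [-23.2  20. ] z 48.2
-56 [-23.   19.9] z 48.1
-50 [-22.9  20.5] z 48.2
-44 [-23.4  20.4] z 48.3
-38 [-23.3  20.3] z 48.1
-32 [-23.2  20.2] z 48.2
-26 [-23.   20.2] z 48.1
-20 [-22.8  20.6] z 48.2
-14 [-22.8  20.8] z 48.1
-8 [-23.3  20.5] z 48.2
-2 [-23.1  20.5] z 48.2
4 [-22.9  20.3] z 48.2
10 [-22.7  20.3] z 48.2
16 [-22.7  20.9] z 48.1
22 [-23.2  20.8] z 48.1
28 [-23.1  20.6] z 48.2
34 [-22.8  20.5] z 48.1
40 [-22.6  20.3] z 48.1
46 [-23.1  21. ] z 48.5
52 [-23.   20.9] z 63.1
58 [-22.7  20.8] z 63.1
64 [-22.6  20.6] z 62.8
t 26.82 pos [463.2  35.9 163.1] yaw -12.48 gap 85.8 q6 [-0.02  0.3   1.94  0.    0.9   0.19] F [ 0.6  0.5 -0.1]
rows 14 world step [ 0.48   0.022 -0.031] twist/row [-0.002  0.972  0.001]
[0.464,0.033,0.125],[0.452,0.032,0.164],[0.437,0.032,0.201],[0.418,0.032,0.238],[0.396,0.032,0.272],[0.372,0.032,0.305],[0.345,0.032,0.335],[0.315,0.032,0.363],[0.283,0.032,0.389],[0.249,0.032,0.411],[0.214,0.032,0.431],[0.176,0.031,0.447],[0.138,0.031,0.461],[0.098,0.031,0.471],
```

View pics/w_pile2.png

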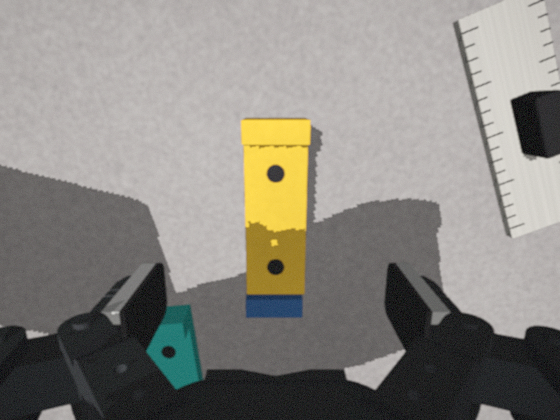

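Yellow is level and aligned within about 1 mm, with a gap to blue's lip of about 4 mm and blue undisturbed. Next is the straightedge.

Call:
{"op": "servo_tool", "data": {
  "gripper": [1, 1, 1, 1, 1, 1, 1, 1, 1, 1, 1, 1, 1, 1, 1, 1],
  "travel": [
    [0.46, 0, 0.12],
    [0.45, 0, 0.16],
    [0.44, 0, 0.2],
    [0.42, 0, 0.24],
    [0.4, 0, 0.27],
    [0.37, 0, 0.3],
    [0.34, 0, 0.33],
    [0.31, 0, 0.36],
    [0.28, 0, 0.39],
    [0.25, 0, 0.41],
    [0.21, 0, 0.43],
    [0.18, 0, 0.45],
    [0.12, 0, 0.35],
    [0.05, 0, 0.2],
    [0, 0, 0],
    [0, 0, 0]
  ],
  "twist": [
    [0, 0.97, 0],
    [0, 0.97, 0],
    [0, 0.97, 0],
    [0, 0.97, 0],
    [0, 0.97, 0],
    [0, 0.97, 0],
    [0, 0.97, 0],
    [0, 0.97, 0],
    [0, 0.97, 0],
    [0, 0.97, 0],
    [0, 0.97, 0],
    [0, 0.97, 0],
    [0, 0.97, 0],
    [0, 0.6, 0],
    [0, 0, 0],
    [0, 0, 0]
  ]
}}

```text
time: 28.82
tool_pos: [650.5, 40.5, 138.1]
ee_rot: [[0.162, -0.03, 0.986], [-0.987, 0.001, 0.162], [-0.006, -1.0, -0.03]]
force: [-0.0, 0.6, -0.1]
finger_gap: 85.1
```

```bash
python3 -c "
from h import *
b,d,k=snap('w_se')
c=fit('w_se',(665,45),r=110,zlo=5,zhi=50,L=180,W=60,lip=False)
f=fit('w_se',(665,45),r=60,zlo=30,zhi=50,L=45,W=18,lip=False)
go([f[0],f[1],100],c[2]-180 if c[2]>0 else c[2],1,tilt=False)
"
```

```text
pts 20124 z pct [ 9.   9.7 10.2 10.8 39.9]
w_se centre 663.2 47.5 yaw 99.65 L 179.5 W 59.8 spread 0.14
pts 1986 z pct [35.2 39.4 39.9 40.4 41.1]
w_se centre 663.5 47.6 yaw 99.75 L 44.3 W 17.7 spread 0.03
t 28.88 pos [650.4  40.6 138.1] yaw -80.68 gap 85.7 q6 [-0.01  0.65  1.43  0.    1.09  1.4 ] F [-0.2 -0.6  0.2]
rows 1 world step [ 0.435  0.236 -1.271] twist/row [ 0.34  -0.064 -0.068]
[-0.155,1.258,0.505],
```

Call:
{"op": "servo_tool", "data": {
  "gripper": [1, 1, 1, 1, 1, 1, 1, 1],
  "travel": [
    [-0.16, 0, 0.47],
    [0, 0.4, 0],
    [0, 0.8, 0],
    [0, 0.8, 0],
    [0, 0.7, 0],
    [0, 0.5, 0],
    [0, 0, 0],
    [0, 0, 0]
  ],
  "twist": [
    [0.34, -0.06, -0.07],
    [0, 0, 0],
    [0, 0, 0],
    [0, 0, 0],
    [0, 0, 0],
    [0, 0, 0],
    [0, 0, 0],
    [0, 0, 0]
  ]
}}

```text
time: 29.88
tool_pos: [664.5, 48.6, 36.4]
ee_rot: [[0.17, 0.003, 0.985], [-0.985, -0.0, 0.17], [0.001, -1.0, 0.003]]
force: [-0.1, 0.5, 0.9]
finger_gap: 85.9
```

```bash
python3 -c "
from h import *
go([663.4,47.6,21],-80.35,1,tilt=False)
"
```

```text
t 29.88 pos [664.5  48.6  36.4] yaw -80.21 gap 85.9 q6 [ 0.    0.8   1.45 -0.    0.89  1.4 ] F [-0.1  0.5  0.9]
rows 1 world step [-0.035 -0.035 -0.512] twist/row [-0.03   0.029  0.008]
[0.028,0.512,-0.042],
```

Call:
{"op": "servo_tool", "data": {
  "gripper": [1, 1, 1, 1, -1, -1, -1, -1, -1, -1],
  "squeeze": 60,
  "travel": [
    [0.03, 0.25, -0.04],
    [0, 0.18, 0],
    [0, 0.08, 0],
    [0, 0, 0],
    [0, 0, 0],
    [0, 0, 0],
    [0, 0, 0],
    [0, 0, 0],
    [0, 0, 0],
    [0, 0, 0]
  ],
  "twist": [
    [-0.03, 0.03, 0],
    [0, 0, 0],
    [0, 0, 0],
    [0, 0, 0],
    [0, 0, 0],
    [0, 0, 0],
    [0, 0, 0],
    [0, 0, 0],
    [0, 0, 0],
    [0, 0, 0]
  ]
}}

```text
time: 31.12
tool_pos: [664.6, 47.4, 22.2]
ee_rot: [[0.167, 0.003, 0.986], [-0.986, -0.001, 0.167], [0.001, -1.0, 0.003]]
force: [-0.5, 0.3, -0.8]
finger_gap: 44.1
```

```bash
python3 -c "
from h import *
go([663.4,47.6,21],-80.35,1,tilt=False)
"
```

```text
t 31.12 pos [664.6  47.4  22.2] yaw -80.38 gap 44.1 q6 [ 0.    0.82  1.45 -0.    0.87  1.41] F [-0.5  0.3 -0.8]
rows 1 world step [-0.04   0.006 -0.039] twist/row [-0.038 -0.005  0.014]
[-0.012,0.039,-0.039],
```

Call:
{"op": "servo_tool", "data": {
  "gripper": [-1, -1, -1, -1],
  "travel": [
    [0, -0.3, 0],
    [0, -0.5, 0],
    [0, -0.3, 0],
    [0, 0, 0]
  ],
  "twist": [
    [0, 0, 0],
    [0, 0, 0],
    [0, 0, 0],
    [0, 0, 0]
  ]
}}

```text
time: 31.62
tool_pos: [664.1, 47.5, 57.4]
ee_rot: [[0.167, 0.003, 0.986], [-0.986, -0.001, 0.167], [0.001, -1.0, 0.003]]
force: [-0.2, -0.5, -3.6]
finger_gap: 43.5
```

```bash
python3 -c "
from h import *
go([532.5,13,55],-102.65,10,tilt=False)
"
```

```text
t 31.62 pos [664.1  47.5  57.4] yaw -80.37 gap 43.5 q6 [ 0.    0.77  1.45 -0.    0.92  1.41] F [-0.2 -0.5 -3.6]
rows 10 world step [-0.439 -0.115 -0.008] twist/row [-0.003  0.446  0.001]
[0.040,0.007,-0.452],[0.057,0.007,-0.450],[0.075,0.007,-0.447],[0.092,0.007,-0.444],[0.109,0.007,-0.440],[0.126,0.008,-0.436],[0.143,0.008,-0.430],[0.160,0.008,-0.424],[0.176,0.008,-0.418],[0.192,0.008,-0.411],
```

Call:
{"op": "servo_tool", "data": {
  "gripper": [-1, -1, -1, -1, -1, -1, -1, -1, -1, -1, -1, -1, -1],
  "travel": [
    [0.04, 0, -0.45],
    [0.06, 0, -0.45],
    [0.07, 0, -0.45],
    [0.09, 0, -0.44],
    [0.11, 0, -0.44],
    [0.13, 0, -0.43],
    [0.14, 0, -0.43],
    [0.15, 0, -0.38],
    [0.13, 0, -0.25],
    [0.08, 0, -0.15],
    [0.05, 0, 0],
    [0, 0, 0],
    [0, 0, 0]
  ],
  "twist": [
    [0, 0.45, 0],
    [0, 0.45, 0],
    [0, 0.45, 0],
    [0, 0.45, 0],
    [0, 0.45, 0],
    [0, 0.45, 0],
    [0, 0.45, 0],
    [0, 0.45, 0],
    [0, 0.4, 0],
    [0, 0.25, 0],
    [0, 0.1, 0],
    [0, 0, 0],
    [0, 0, 0]
  ]
}}

```text
time: 33.25
tool_pos: [542.9, 14.0, 56.4]
ee_rot: [[-0.224, 0.002, 0.975], [-0.975, -0.001, -0.224], [0.0, -1.0, 0.003]]
force: [-0.1, -1.0, -3.2]
finger_gap: 44.3
```

```bash
python3 -c "
from h import *
go([523.2,15.3,24.5],-102.65,1,tilt=False)
"
```

```text
t 33.25 pos [542.9  14.   56.4] yaw -102.93 gap 44.3 q6 [-0.06  0.59  1.8  -0.    0.74  1.74] F [-0.1 -1.  -3.2]
rows 1 world step [-0.657  0.043 -1.064] twist/row [-0.03  -0.056  0.001]
[0.105,1.062,-0.653],
```

Call:
{"op": "servo_tool", "data": {
  "gripper": [-1, -1, -1, -1, -1, -1],
  "travel": [
    [0.1, 0.2, -0.3],
    [0, 0.35, -0.25],
    [0, 0.3, -0.1],
    [0, 0.15, 0],
    [0, 0, 0],
    [0, 0, 0]
  ],
  "twist": [
    [0, -0.05, 0],
    [0, 0, 0],
    [0, 0, 0],
    [0, 0, 0],
    [0, 0, 0],
    [0, 0, 0]
  ]
}}

```text
time: 34.0
tool_pos: [521.7, 15.6, 23.6]
ee_rot: [[-0.219, 0.002, 0.976], [-0.976, -0.001, -0.219], [0.0, -1.0, 0.002]]
force: [-0.5, -0.3, -3.4]
finger_gap: 44.2
```

```bash
python3 -c "
from h import *
go([513.5,17.4,22.2],-102.65,1,tilt=False)
b,d,k=snap('w_se2')
P=cloud(d,k);Z=P[...,2]
t=P[...,:2]-[461,29.2];f=np.array([.976,-.219]);x=t@np.array([.219,.976]);F=t@f
m=(Z>8)&(Z<18)&(F>30)
for a in range(-95,95,10):
    q=m&(x>=a)&(x<a+10)
    if q.sum()>20:print(a,np.round([F[q].min(),F[q].max()],1),round(float(np.median(Z[q])),1),end=' | ')
print(x[m].min(),x[m].max())
"
```

```text
t 34.0 pos [521.7  15.6  23.6] yaw -102.63 gap 44.2 q6 [-0.06  0.63  1.86 -0.    0.65  1.73] F [-0.5 -0.3 -3.4]
rows 1 world step [-0.274  0.058 -0.048] twist/row [-0.019  0.004  0.003]
[0.003,0.047,-0.280],
-95 [38. 91.] 11.5 | -85 [41.2 90.9] 11.6 | -75 [37.9 90.8] 11.6 | -65 [38.7 90.9] 11.6 | -55 [43.4 91. ] 11.6 | -45 [52.6 90.9] 11.6 | -35 [30.7 90.8] 11.6 | -25 [30.2 91. ] 11.6 | -15 [30.3 91. ] 11.7 | -5 [30.5 90.9] 11.6 | 5 [30.4 90.9] 11.6 | 15 [30.2 91. ] 11.7 | 25 [30.1 91. ] 11.6 | 35 [55. 91.] 11.6 | 45 [45.5 91. ] 11.7 | 55 [39.  90.9] 11.7 | 65 [37.7 90.9] 11.6 | 75 [41.6 90.8] 11.6 | 85 [37.8 90.8] 11.6 | -89.87438396291192 91.14755159340703
```

View pics/w_se2.png

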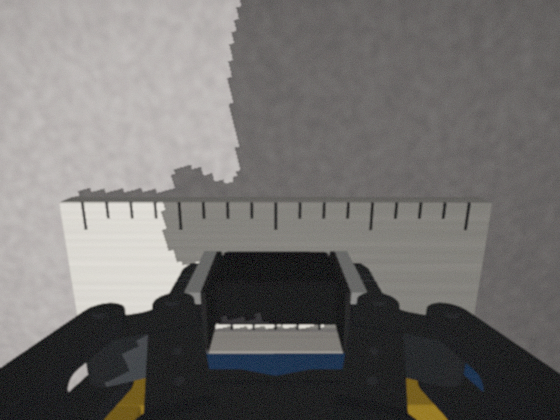

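```bash
python3 -c "
from h import *
f=np.load('pics/w_se2.npz');P=cloud(f['d'],f);Z=P[...,2]
t=P[...,:2]-[461,29.2];F=t@np.array([.976,-.219]);x=t@np.array([.219,.976])
b=f['b'].astype(int);hsv=cv2.cvtColor(f['b'],cv2.COLOR_BGR2HSV)
ye=(abs(hsv[...,0].astype(int)-24)<8)&(hsv[...,1]>150);bl=(abs(hsv[...,0].astype(int)-108)<12)&(hsv[...,1]>120)
for n,m in (('yellow',ye),('blue',bl)):
  for lo in range(-90,70,10):
    q=m&(x>=lo)&(x<lo+10)&(F>0)&(F<40)
    if q.sum()>8:print(n,lo,q.sum(),'F',np.round([F[q].min(),F[q].max()],1),'z',np.round(np.percentile(Z[q],[5,50,95]),1))
"
```

```text
yellow -70 33 F [16.2 19.6] z [47.3 48.2 48.8]
yellow -60 753 F [16.1 24.7] z [36.7 47.3 48.8]
yellow -50 110 F [18.9 24.1] z [42.8 47.5 48.9]
yellow 40 20 F [19.2 24.2] z [47.3 48.  51.2]
yellow 50 852 F [19.4 24.5] z [36.8 47.5 53.5]
yellow 60 20 F [21.6 23.6] z [50.  52.8 54.3]
blue -90 125 F [20.9 23. ] z [25.8 31.4 37.3]
blue -80 99 F [21.3 23.2] z [27.4 32.1 37.6]
blue -30 278 F [20.8 23. ] z [18.3 22.4 26.8]
blue -20 334 F [20.4 23.4] z [18.2 22.8 26.9]
blue -10 409 F [20.5 23.2] z [18.7 24.  29. ]
blue 0 433 F [20.4 23. ] z [18.5 24.2 29.5]
blue 10 336 F [20.6 22.9] z [18.1 22.9 27.2]
blue 20 311 F [20.6 22.7] z [18.2 22.2 26.5]
blue 30 17 F [20.5 22.4] z [18.1 19.9 22.5]
```

Call:
{"op": "servo_tool", "data": {
  "gripper": [-1, -1, -1, -1, -1],
  "travel": [
    [0, 0, -0.13],
    [0, 0, -0.1],
    [0, 0.02, -0.03],
    [0, 0, 0],
    [0, 0, 0]
  ],
  "twist": [
    [0, 0, 0],
    [0, 0, 0],
    [0, 0, 0],
    [0, 0, 0],
    [0, 0, 0]
  ]
}}

```text
time: 34.67
tool_pos: [514.0, 17.4, 23.6]
ee_rot: [[-0.219, 0.003, 0.976], [-0.976, -0.001, -0.219], [0.0, -1.0, 0.003]]
force: [0.2, -1.2, -3.2]
finger_gap: 43.6
```

```bash
cat > se.py <<'E'
from h import *
import sys
b,d,k=snap(sys.argv[1]);s=get_state()
P=cloud(d,k);Z=P[...,2];t=P[...,:2]-[461,29.2];x=t@np.array([.219,.976]);F=t@np.array([.976,-.219])
m=(Z>8)&(Z<18)&(F>0);e=[(a+5,F[m&(x>=a)&(x<a+10)].max()) for a in range(-85,85,10)]
e=np.array(e);print('far edge',np.round(np.median(e[:,1]),2),'slope deg',np.degrees(np.polyfit(e[:,0],e[:,1],1)[0]),'z',np.median(Z[m]))
h=b[...,0].astype(int)-b[...,2]
q=(h>60)&(x>-30)&(x<30)&(F>0)&(F<40);print('blue side median F',np.median(F[q]),q.sum())
p=np.array(s['tool_pos'])[:2]-[461,29.2];print('TCP F',p@[.976,-.219],'x',p@[.219,.976],'z',s['tool_pos'][2],s['force'],s['time'])
E
python3 se.py w_se3
```

```text
far edge 82.97 slope deg -0.008385669116731559 z 11.606044916405835
blue side median F 21.912488296061007 13
TCP F 54.300874454189405 x 0.12694867953803196 z 23.611044541032484 [ 0.45087712 -0.30679839 -3.62614514] 34.725
```

Call:
{"op": "servo_tool", "data": {
  "gripper": [-1, -1, -1, -1],
  "travel": [
    [0, 0, -0.025],
    [0, 0.03, 0],
    [0, 0.02, 0],
    [0, 0, 0]
  ],
  "twist": [
    [0, 0, 0],
    [0, 0, 0],
    [0, 0, 0],
    [0, 0, 0]
  ]
}}

```text
time: 35.22
tool_pos: [513.3, 17.6, 22.2]
ee_rot: [[-0.219, 0.003, 0.976], [-0.976, -0.001, -0.219], [0.0, -1.0, 0.003]]
force: [-0.7, -0.3, -1.6]
finger_gap: 44.2
```

```bash
python3 se.py w_se4
```

```text
far edge 82.21 slope deg -0.006352049505486623 z 10.171838165788785
blue side median F 21.51802757731071 9
TCP F 53.60054088591852 x 0.14341171591303423 z 22.16165419804623 [-0.78115698  0.40681358 -1.83488754] 35.275
```

Call:
{"op": "servo_tool", "data": {
  "gripper": [-1, -1],
  "travel": [
    [0, 0, -0.015],
    [0, 0, 0]
  ],
  "twist": [
    [0, 0, 0],
    [0, 0, 0]
  ]
}}

```text
time: 35.52
tool_pos: [513.2, 17.6, 22.2]
ee_rot: [[-0.219, 0.004, 0.976], [-0.976, -0.001, -0.219], [-0.0, -1.0, 0.004]]
force: [-0.4, -0.1, -3.2]
finger_gap: 44.0
```

```bash
python3 se.py w_se5
```

```text
far edge 82.24 slope deg -0.0010755249138286755 z 10.240653344879775
blue side median F 21.83183046672058 8
TCP F 53.51950140785042 x 0.13588389614046997 z 22.201807088021294 [ 0.19540048  0.73639444 -2.9858796 ] 35.575
```

Call:
{"op": "servo_tool", "data": {
  "gripper": [-1],
  "travel": [
    [0, 0, -0.025]
  ],
  "twist": [
    [0, 0, 0]
  ]
}}

```text
time: 35.7
tool_pos: [513.1, 17.7, 22.4]
ee_rot: [[-0.219, 0.005, 0.976], [-0.976, -0.001, -0.219], [-0.0, -1.0, 0.005]]
force: [4.2, -1.5, -4.4]
finger_gap: 44.0
```

```bash
python3 se.py w_se6
```

```text
far edge 82.13 slope deg -0.008543269828120386 z 10.409513476822042
blue side median F 21.635310779648975 16
TCP F 53.34927441863923 x 0.16603565184260027 z 22.353347655969767 [ 3.46217689 -1.31108614 -5.53725811] 35.75
```

About 4 N of contact along the flush direction, so the edge is touching grey. Settling and releasing.

Call:
{"op": "servo_tool", "data": {
  "gripper": [-1, 0.3, 0.6, 1, 1, 1, 1, 1, 1, 1, 1],
  "travel": [
    [0, 0.02, 0],
    [0, 0, 0],
    [0, 0, 0],
    [0, 0, 0],
    [0, -0.3, 0.02],
    [0, -0.7, 0.05],
    [0, -0.9, 0.05],
    [0, -0.9, 0],
    [0, -0.9, 0],
    [0, -0.4, 0],
    [0, 0, 0]
  ],
  "twist": [
    [-0.05, 0, 0],
    [0, 0, 0],
    [0, 0, 0],
    [0, 0, 0],
    [0, 0, 0],
    [0, 0, 0],
    [0, 0, 0],
    [0, 0, 0],
    [0, 0, 0],
    [0, 0, 0],
    [0, 0, 0]
  ]
}}

```text
time: 37.12
tool_pos: [516.1, 17.1, 151.3]
ee_rot: [[-0.219, 0.0, 0.976], [-0.976, 0.0, -0.219], [-0.0, -1.0, -0.0]]
force: [0.3, -1.1, 0.1]
finger_gap: 85.3
```

```bash
python3 se.py w_fin
python3 - <<'E'
from h import *
f=np.load('pics/w_fin.npz');P=cloud(f['d'],f);Z=P[...,2];t=P[...,:2]-[461,29.2];F=t@np.array([.976,-.219]);x=t@np.array([.219,.976])
m=(Z>7)&(Z<14)&(abs(x)<95)
print('bar x',x[m].min(),x[m].max(),'z',np.percentile(Z[m],[5,50,95]))
for lo,hi in ((44,52),(58,70)):
    q=(Z>lo)&(Z<hi)&(abs(F)<35)&(abs(x)<100);print(lo,q.sum(),'x',x[q].min(),x[q].max(),'F',np.percentile(F[q],[.5,99.5]))
E
```

```text
far edge 81.91 slope deg 0.02480420744661983 z 10.261421030399134
blue side median F 21.714634328107458 1
TCP F 56.13839884765736 x 0.17291190077683338 z 150.7306727009297 [-0.76593158 -0.0740189   0.07702826] 37.175
bar x -89.33146688179858 91.01611428766385 z [ 8.95544574 10.14710033 11.34116916]
44 10314 x -84.03807774452125 65.86188686528016 F [-20.73486451  23.29106969]
58 1523 x 49.870599959172104 66.31212006459945 F [-21.01298834  23.03184182]
```

View pics/w_fin.png

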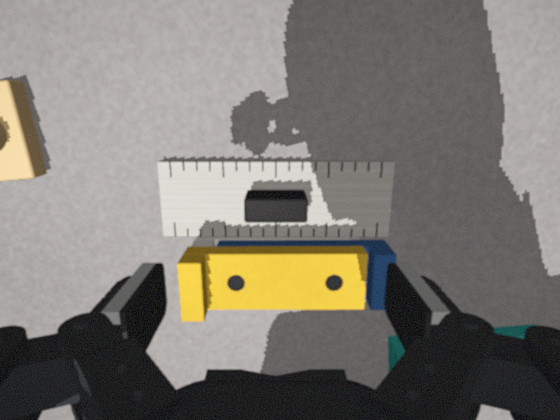

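The bar is flat, its inner edge is at 21.9 mm against grey's side at 22, it is parallel within 0.03°, and the pile hasn't moved. The gripper is clear, so I'm handing in.

```bash
python3 -c "
from workcell import hand_in
print(hand_in())"
```

```text
the job is handed in; nothing more can be done
None
```

The job is finished and handed in at about 37 s. Blue is stacked on the bare angle with its lip to the right, and yellow is on blue with its lip to the left. The straightedge lies flat against the bottom angle's far side.

**Stack:** the last wrist-camera measurements put the gaps between each plain end and the lip below at about 3 mm (blue) and 4 mm (yellow). Blue's long sides are within about 0.5 mm of the bottom angle's. Yellow sits about 1 mm towards the far side, and all the plates are level. The bottom angle was last measured directly before blue went on; the pile on top read the same after the straightedge was set down.

**Straightedge:** its inner edge measured 21.9 mm from the bottom angle's centre line, against a nominal side at 22 mm. It is parallel within 0.03° and centred within 1 mm. There was about 4 N of contact when I nudged it in.

**Two hiccups:**
- One empty-handed move went off course because I used travel numbers computed for the opposite turn. It stayed above everything, and I corrected it.
- Setting yellow down took several small nudges. The last read 35 N at the wrist, pressing through the held angle, before I released it.

No checks failed. The two readings of where yellow sat in the grip differed by about 1 mm, so I aimed between them.

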